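# Open the tight flux jar in the jar brace

### The job

Swing the sprung lever all the way to its stop so that it pushes the square amber jar home between the jaws of the brace (push the jar with the lever only, not by hand), and let the lever spring back. Then, with the jar braced in the jaws, unscrew the tight black cap anticlockwise (seen from above) just until its threads let go and lift it straight off without pulling the jar up out of its place. Finish while still holding the cap level and centred about 2 cm above the jar's mouth, clear of it, and leave the parts lying around alone.

Things in the scene. Friction and masses are not known exactly. Their poses are not given: they have to be found in the camera images.
- brace: Jar brace fixed on the shelf. Origin at shelf height below the jar's centre when home; x: direction in which the jar is pushed home, z up. Floor plate 8 mm thick, 150 x 180 mm (y -75 to 105). The jaws stand 28 mm above the shelf.
- jaws (a point): Point on the floor plate (z = 8 mm) where the jar's underside centre is when home: brace x = y = 0. Two jaws at y = +-31.5 mm, x = -25 to 41 mm, hold the jar from turning; their mouths flare to about 90 mm at x = -50 mm; end wall at x = 33 mm. Home: within 6 mm of this point.
- pivot (a point): Vertical pivot axis of the lever, at shelf height, in the brace frame at x = -65, y = 80 mm.
- lever (a joint): Sprung lever, rad: 0 at rest, 0.60 at its stop, anticlockwise from above. A straight steel bar 12 mm wide, 32 to 42 mm above the shelf, from pivot behind the jar to the knob; at angle q it points along brace yaw - pi/2 - 0.3 + q. A roller (radius 10 mm) 80 mm from the pivot pushes the jar, which is home at the stop.
- knob (a point): Top centre of the lever's upright black knob, a round post of 16 mm diameter from 37 to 89 mm above the shelf, 190 mm from the pivot. Can be pushed with closed fingers or pinched from above. The lever's spring pushes back with 1.5 N here at rest, 4 N at the stop, plus 1 to 5 N for the jar.
- jar: Loose square amber glass jar, about 0.35 kg. Origin: centre of its underside, 8 mm above the shelf; z up. Body 60 x 60 mm along x and y, 60 mm tall to the shoulder; round neck 38 mm wide up to 86 mm, three thread ridges 47 mm across. Starts 36 to 46 mm short of home (brace -x), up to 6 mm aside, turned up to 0.12 rad.
- mouth (a point): Centre of the jar's mouth, on the jar's axis 96 mm above its underside: where the top of the sprung rubber seal (30 mm wide) comes once the cap is off. With the cap closed the seal is 5 mm lower and pushes the cap up with 15 N, which makes it tight.
- cap: Round black screw cap, 57 mm diameter (18 flats), 30 mm tall, 60 g. Origin: centre of its lower rim, z up; closed, it is 65 mm above the jar's origin (5 mm above the shoulder), x parallel to the jar's x.
- cap_top (a point): Centre of the cap's top, 30 mm above its origin. Three lugs inside run under the jar's ridges: turned anticlockwise from above (yaw growing) the cap rises 4 mm in the first 0.84 rad, where the lugs come free; turned 0.9 to 1.5 rad it lifts straight off; beyond 1.6 rad lugs meet the next ridges. Takes up to 0.5 N m; clockwise it is stopped.
- ground_bar: Bystander: copper grounding bar lying flat, 200 x 30 x 10 mm with brass studs to 15 mm; origin centre of its underside, x along its length.
- mica_cap: Bystander: brown mica capacitor block, 60 x 45 x 28 mm with two terminals to 38 mm; origin centre of its underside.
- crystal: Bystander: silver crystal holder standing upright, 18 x 34 mm foot, 36 mm tall; origin centre of its underside.
- spanner: Bystander: steel spanner, 150 mm, lying flat along its x axis; origin at its underside.
Things that resemble listed ones, but are neither listed nor needed, are in the scene too. What is shaped like the cap but pink or yellow is not meant.

How it is judged:
By the outcome, as a careful person would: the job done as asked, in the order asked, and still so for the second after the job is handed in, while the arm keeps its last pose, push and grip.
It also fails if it takes over 54 s, if anything falls off the work surface, if the arm or the gripper's body presses on something with over 40 N, if the wrist force passes 120 N, or if a joint passes its speed limit or range.

### The arm

A 7-joint arm with a two-finger parallel gripper is mounted at the origin on the work surface. World frame = base frame: x ahead of the robot, y to its left, z up, the work surface at z = 0. Lengths are in mm, angles in rad, forces in N, time in s.
With the tool pointing down it reaches from about 425 to 800 mm from the base axis. Payload 8.3 kg.
Tool frame: the origin (TCP) lies at the very end of the fingers, on their centre line; the grasp point (between the pads) lies 19 mm behind it; z points along the fingers, y is the line along which they close (so a half turn about z gives the same grasp; the last joint's range is limited). The gripper opens to 85 mm and grips with 20 to 120 N. Pads are 22 mm wide; open, the fingers measure 114 mm over their backs; the gripper's body (76 mm by 85 mm) begins 54 mm behind the grasp point. The pads swing forward as they close: fully open they stand 13 mm farther back than shut.
Start: joints at [-1.36, 0.383, 0.016, 1.37, -0.006, 1.388, -0.046], TCP at [168.943, 601.715, 231.279] pointing down, gripper open.
Joint ranges: [-2.95, 2.95], [-0.25, 2.06], [-1.52, 1.56], [0.18, 2.33], [-1.44, 4.58], [0.02, 2.06], [-3.01, 3.01]. Speed limits (rad/s): [2.39, 2.39, 3.01, 3.01, 3.14, 3.14, 3.14].

### API

Orientations are given as [roll, pitch, yaw] about the fixed x, y, z axes, in that order (R = Rz(yaw) Ry(pitch) Rx(roll)).
In Python, from station import ctrl, optics gives the robot as it stands.
- The arm moves only by the tool play_rows, never from a script. Its argument "increments" is a list of rows, each a list of 7 numbers: the shift along the tool's x, y, z each as a share of 0.025 m, from -1 to 1, then the turn, a rotation vector about the tool's x, y, z each as a share of 0.08 rad, from -1 to 1, then the closure, from -1 (fully open) to 1 (shut). A call has exactly 10 rows; each row shifts and turns the commanded pose from where the row before left it, along the tool's axes as they then stand; what a row does not reach is not made up. A row lasts 1/10 s, in which the tool goes at most 50 mm and 8.59 degrees, less where a joint would pass 70% of its speed; a pose out of reach is approached as far as the arm can. A call with a number of a shift or a turn outside -1 to 1 is refused whole. A call with a gripper value outside its range is refused whole. The fingers move at their own pace and stop on an object; "force" is the grip in N (left out, the last holds). Time passes only in rows, so rows that do not move let the fingers close, or fill a call up. It gives the time, the measured TCP pose, the force, the opening and the grip force at its end, in the units of the state.
- ctrl.get_obs(): the state, without advancing time (a new reading comes with each control period).
- optics.capture(name): name is "side" or "top" or "wrist"; returns a dict with "frame" (400x640x3 uint8, red, green, blue), "z_map" (400x640 float32, mm along the optical axis (not along the pixel's ray), 0 where there is no reading), "mtx" (3x3 intrinsics, pixels), "R" (3x3) and "t" (3): a world point X has camera coordinates R X + t; the wrist camera has in their place "hand_eye" (4x4, takes a point from camera to tool coordinates, whose origin is the TCP and whose axes are the flange's). Camera axes: x right, y down, z forward; pixel columns grow to the right and rows downward; lengths in mm; the calibration is good to about 2 mm. A picture is of the moment at which its call begins: read the wrist's pose just before it.
- ctrl.close_job(): hands the job in; it is judged then, once.
The state is a dict: "clock": time; "qpos": joint angles; "joint_vel": joint speeds; "effort": joint torques, N m; "eef_pos": TCP position; "tool_rot": TCP orientation; "wrist_force": force on the tool from outside, world axes, zero at the start; "ft_torque": the same for the moment, N m; "gripper_width": opening from 0.0 (shut) to 1.0 (fully open); "grip_force": force on a finger pad.
Only numpy, scipy, OpenCV 4.12 (cv2) and the standard library are available. Lean on these libraries where they do the work, as an engineer would, in place of code of your own. Each camera call takes 0.05 s, during which the arm holds its last target. There are 200 camera calls.

## Working session

There is one attempt and no reset: what is moved stays moved. The work goes in short steps, Python scripts to look and compute and a tool call to move; the robot and the scene stay as the last step left them, time stands still between calls to the robot, and variables do not carry over. Pictures are saved under pics/ and viewed, at most 10 in all, crops included, and the job is handed in when it is done.

Besides the shell and the picture viewer there is one more tool, called after "Emit:" in YAML: its name, and indented under it one key for each argument. play_rows: Moves the arm, as the interface text tells. Shift numbers are shares of 0.025 m and turn numbers shares of 0.08 rad, none past 1 either way. Its arguments: {"type":"object","properties":{"increments":{"type":"array","items":{"type":"array","items":{"type":"number","minimum":-1,"maximum":1}}},"force":{"type":"number"}},"required":["increments"]}

```bash
mkdir -p pics; ls; python3 - <<'E'
from station import ctrl, optics
import cv2, numpy as np
o=ctrl.get_obs()
for k,v in o.items(): print(k,np.round(v,3))
for n in ("side","top"):
    c=optics.capture(n); np.savez(f'pics/{n}0.npz',**c)
    cv2.imwrite(f'pics/{n}0.png',c["frame"][:,:,::-1])
    print(n,np.round(c["mtx"],1).tolist(),np.round(c["R"],3).tolist(),np.round(c["t"],1))
E
```

```text
pics
clock 0.0
qpos [-1.36   0.384  0.016  1.371 -0.006  1.388 -0.046]
joint_vel [ 0.     0.001  0.001  0.001  0.    -0.    -0.001]
effort [-1.0000e-03 -6.2761e+01  8.4400e-01 -3.7181e+01  1.7000e-02  1.4000e-02
  0.0000e+00]
eef_pos [168.805 601.244 230.262]
tool_rot [-3.14   0.     2.868]
wrist_force [ 0.382 -0.486 -1.118]
ft_torque [-0.028  0.017  0.051]
grip_force 0.0
gripper_width 1.0
side [[383.3, 0.0, 322.3], [0.0, 383.3, 191.5], [0.0, 0.0, 1.0]] [[-0.948, -0.319, 0.009], [-0.233, 0.674, -0.701], [0.218, -0.666, -0.713]] [519.3 190.8 837.9]
top [[419.3, 0.0, 325.2], [0.0, 419.3, 200.2], [0.0, 0.0, 1.0]] [[0.016, -1.0, 0.024], [-0.982, -0.02, -0.187], [0.187, -0.021, -0.982]] [ -28.7  572.6 1071.1]
```

View pics/side0.png

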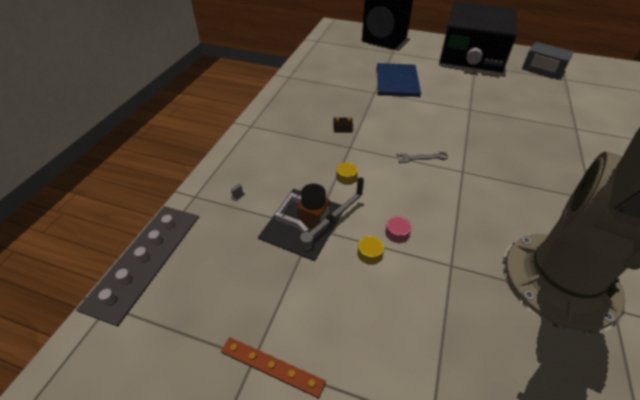

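View pics/top0.png

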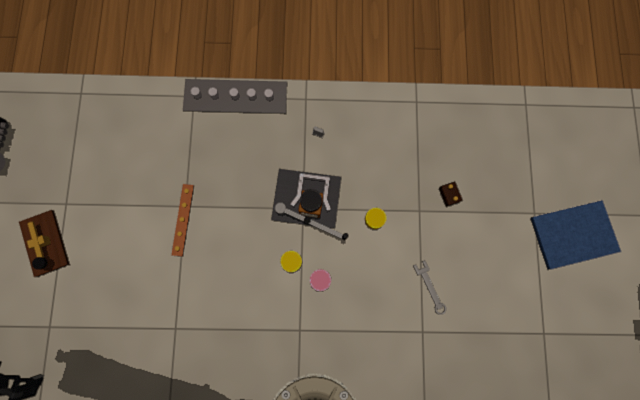

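Top view: black cap on the amber jar at (311,200), lever pivot at (280,208), knob at (345,237). Side view: cap (313,195), pivot (307,237), knob (360,185). Things that could be mistaken for the cap, by top pixel: yellow (375,218), yellow (291,261), pink (320,280). Things that could be mistaken for the knob: white knobs on the panel at (196–268,93). I choose the black one at (311,200) and check it in a close crop.

```bash
cat > h.py <<'E'
import numpy as np, cv2
from scipy.spatial.transform import Rotation as Rot
def world(c,us,vs,z=None,win=0):
    """pixel+depth -> world"""
    us=np.atleast_1d(us);vs=np.atleast_1d(vs)
    d=c["z_map"][np.round(vs).astype(int),np.round(us).astype(int)] if z is None else None
    K=c["mtx"];ray=np.stack([(us-K[0,2])/K[0,0],(vs-K[1,2])/K[1,1],np.ones(len(us))],1)
    R,t=c["R"],c["t"]
    if z is None: return (ray*d[:,None]-t)@R
    o=-R.T@t; w=ray@R
    s=(z-o[2])/w[:,2]; return o+w*s[:,None]
def proj(c,X):
    p=(np.atleast_2d(X)@c["R"].T+c["t"])@c["mtx"].T; return p[:,:2]/p[:,2:]
def wristcap(ctrl,optics):
    o=ctrl.get_obs(); c=dict(optics.capture("wrist"))
    T=np.eye(4);T[:3,:3]=Rot.from_euler('xyz',o["tool_rot"]).as_matrix();T[:3,3]=o["eef_pos"]
    M=np.linalg.inv(T@c["hand_eye"]); c["R"]=M[:3,:3];c["t"]=M[:3,3]; return c,o
def cloud(c,u0,u1,v0,v1):
    U,V=np.meshgrid(np.arange(u0,u1),np.arange(v0,v1)); U=U.ravel();V=V.ravel()
    ok=c["z_map"][V,U]>0; U,V=U[ok],V[ok]; return world(c,U,V),c["frame"][V,U].astype(int),U,V
E
python3 - <<'E'
from h import *
a=dict(np.load('pics/top0.npz'));b=dict(np.load('pics/side0.npz'))
im=cv2.resize(a["frame"][150:260,255:395,::-1],None,fx=5,fy=5,interpolation=cv2.INTER_CUBIC)
im2=cv2.resize(b["frame"][150:260,250:390,::-1],None,fx=2,fy=2)
cv2.imwrite('pics/crop.png',np.vstack([im[:550]]))
for n,c,box in(("top",a,(265,360,160,250)),("side",b,(255,375,170,265))):
    P,col,U,V=cloud(c,*box)
    for nm,lo,hi in(("captop",99,112),("knob",80,95),("bar",38,48),("jaws",24,31),("plate",4,12)):
        m=(P[:,2]>lo)&(P[:,2]<hi); 
        if m.any(): print(n,nm,m.sum(),np.round(P[m].mean(0),1),np.round(P[m].min(0)),np.round(P[m].max(0)), cv2.minAreaRect(P[m][:,:2].astype(np.float32)))
E
```

```text
top captop 324 [564.9  20.4 101.4] [537.  -6.  99.] [593.  48. 107.] ((565.1278076171875, 20.658401489257812), (55.75166702270508, 54.05752182006836), 1.7282800674438477)
top knob 50 [499.4 -37.7  87.4] [469. -78.  81.] [555.  45.  94.] ((521.9635009765625, -23.235923767089844), (146.06039428710938, 35.963287353515625), 55.34203338623047)
top bar 335 [523.  34.  41.] [468. -70.  38.] [582. 117.  48.] ((545.4829711914062, 9.735466003417969), (205.86349487304688, 83.76824951171875), 68.25973510742188)
top jaws 241 [604.9  18.6  26.6] [488. -32.  24.] [652. 110.  31.] ((581.001220703125, 14.926345825195312), (149.59530639648438, 143.65277099609375), 69.72660827636719)
top plate 1667 [590.9  35.5   6.5] [453. -75.   4.] [693. 140.  12.] ((572.222900390625, 29.575180053710938), (236.763427734375, 209.02708435058594), 5.287247180938721)
side captop 383 [563.4  23.1 103.3] [535.  -7.  99.] [593.  51. 106.] ((563.962158203125, 22.1236515045166), (54.9926872253418, 55.68156814575195), 18.587661743164062)
side knob 147 [535.5  13.7  87.5] [468. -78.  80.] [588.  51.  95.] ((518.8861083984375, -8.892799377441406), (162.89117431640625, 36.36452102661133), 45.81210708618164)
side bar 550 [526.9  38.2  42.6] [467. -71.  38.] [596. 118.  48.] ((541.3441772460938, 11.483207702636719), (206.8953857421875, 77.78726196289062), 68.36802673339844)
side jaws 656 [528.4  24.9  28.5] [ 396. -163.   24.] [651. 117.  31.] ((548.28662109375, 8.548019409179688), (223.71249389648438, 288.20068359375), 24.77483558654785)
side plate 1898 [584.4  64.3   8.1] [ 394. -180.    4.] [734. 132.  12.] ((557.5514526367188, 6.834503173828125), (297.5057678222656, 288.22430419921875), 21.73928451538086)
```

View pics/crop.png

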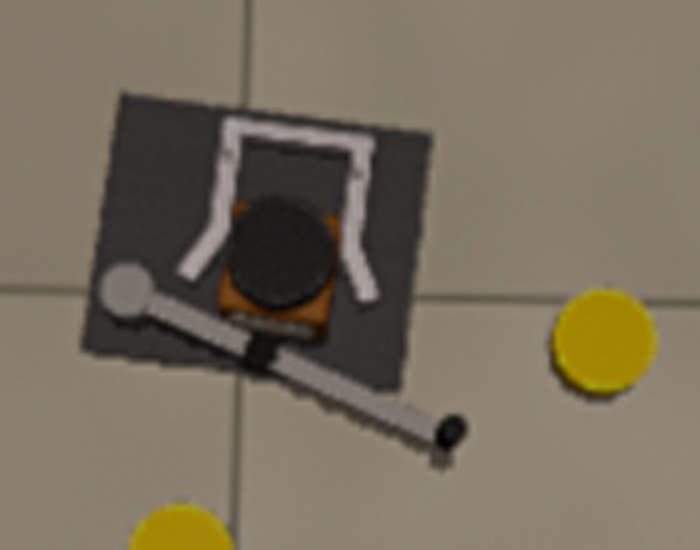

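The crop confirms the black cap at top pixel (311,200) on the amber jar. The pivot disc is at (280.4,208.2), the knob top at (345.4,235.6), and the plate corners at (279,169), (341.4,176.6), (335,228), (271.4,220).

```bash
cat >> h.py <<'E'
from scipy.optimize import least_squares
def bpt(p,q): # brace (x,y,yaw), local xyz
    c,s=np.cos(p[2]),np.sin(p[2]); q=np.atleast_2d(q).astype(float)
    return np.c_[p[0]+c*q[:,0]-s*q[:,1], p[1]+s*q[:,0]+c*q[:,1], q[:,2]]
def knob(q): a=-np.pi/2-.3+q; return [-65+190*np.cos(a),80+190*np.sin(a),89]
def fitb(c,px,loc,p0):
    f=lambda p:(proj(c,bpt(p,loc))-px).ravel()
    r=least_squares(f,p0,loss='soft_l1'); return r.x,np.round(r.fun,1)
def goal(o,pos,yaw):
    "moves in tool axes from pose o: mm shares and yaw"
    R=Rot.from_euler('xyz',o["tool_rot"]).as_matrix()
    d=R.T@(np.array(pos)-o["eef_pos"]); 
    Rg=Rot.from_euler('xyz',[np.pi,0,yaw]).as_matrix(); w=Rot.from_matrix(R.T@Rg).as_rotvec()
    print("shift/25:",np.round(d/25,2),"turn/.08:",np.round(w/.08,2))
E
python3 - <<'E'
from h import *
from station import ctrl
a=dict(np.load('pics/top0.npz'))
px=np.array([[279,169],[341.4,176.6],[335,228],[271.4,220],[345.4,235.6],[280.4,208.2]])
loc=[[75,105,8],[75,-75,8],[-75,-75,8],[-75,105,8],knob(0),[-65,80,44]]
p,r=fitb(a,px,loc,[600,20,-.1]); print(p,r.tolist())
print(np.round(bpt(p,[knob(0),knob(.6),[-65,80,0],[0,0,0]]),1))
print("cap top px world", world(a,[311.3],[200.2],103))
goal(ctrl.get_obs(),[540,-20,280],p[2]+np.pi/2-.3)
E
```

```text
[ 5.87573063e+02  1.72996509e+01 -1.03319008e-01] [-0.3, -1.4, 0.4, -1.3, 0.8, -0.4, -0.3, -0.3, 0.2, 7.3, -0.9, 7.1]
[[456.6 -71.2  89. ]
 [568.3 -82.8  89. ]
 [531.2 103.6   0. ]
 [587.6  17.3   0. ]]
cap top px world [[562.98044931  18.59655492 103.        ]]
shift/25: [-21.01 -19.92  -1.95] turn/.08: [-2.000e-02  2.000e-02  2.126e+01]
```

```bash
python3 - <<'E'
from h import *
from station import ctrl
a=dict(np.load('pics/top0.npz'))
px=np.array([[279,169],[341.4,176.6],[335,228],[271.4,220],[345.4,235.6],[280.4,208.2]])
L=lambda s:[[75+s,105,8],[75+s,-75,8],[-75+s,-75,8],[-75+s,105,8],knob(0),[-65,80,44]]
f=lambda p:(proj(a,bpt(p[:3],L(p[3])))-px).ravel()
r=least_squares(f,[600,20,-.1,0]); p=r.x; print(p,np.round(r.fun,1).tolist())
print(np.round(bpt(p,[knob(0),knob(.6),[-65,80,0],[0,0,0]]),1))
print(world(a,[345.4],[235.6],89))
goal(ctrl.get_obs(),[530,-20,300],p[2]+np.pi/2-.3)
E
```

```text
[ 6.06505129e+02  1.57082027e+01 -1.09248020e-01 -2.14281750e+01] [-0.4, -0.8, 0.3, -0.3, 0.3, 0.6, -0.7, 0.3, 0.6, 0.1, -0.1, -0.0]
[[475.  -72.   89. ]
 [586.6 -84.2  89. ]
 [550.6 102.3   0. ]
 [606.5  15.7   0. ]]
[[475.1819402  -70.56418271  89.        ]]
shift/25: [-20.63 -20.03  -2.75] turn/.08: [-2.000e-02  2.000e-02  2.133e+01]
```

Emit:
play_rows:
  increments:
    - [-1, 0, -0.1, 0, 0, 0.6, -1]
    - [-1, 0, -0.1, 0, 0, 0.6, -1]
    - [-1, 0, -0.1, 0, 0, 0.6, -1]
    - [-1, 0, -0.1, 0, 0, 0.6, -1]
    - [-1, 0, -0.1, 0, 0, 0.6, -1]
    - [-1, 0, -0.1, 0, 0, 0.6, -1]
    - [-1, 0, -0.1, 0, 0, 0.6, -1]
    - [-1, 0, -0.1, 0, 0, 0.6, -1]
    - [-1, 0, -0.1, 0, 0, 0.6, -1]
    - [-1, 0, -0.1, 0, 0, 0.6, -1]

```text
clock: 1.1
eef_pos: [389.0, 483.9, 256.5]
tool_rot: [-3.142, -0.0, 2.384]
wrist_force: [-1.1, 0.0, 0.2]
gripper_width: 1.001
grip_force: 0.0
```

Emit:
play_rows:
  increments:
    - [-1, 0, -0.1, 0, 0, 0.6, -1]
    - [-1, 0, -0.1, 0, 0, 0.6, -1]
    - [-1, 0, -0.1, 0, 0, 0.6, -1]
    - [-1, 0, -0.1, 0, 0, 0.6, -1]
    - [-1, 0, -0.1, 0, 0, 0.6, -1]
    - [-1, 0, -0.1, 0, 0, 0.6, -1]
    - [-1, 0, -0.1, 0, 0, 0.6, -1]
    - [-1, 0, -0.1, 0, 0, 0.6, -1]
    - [-1, 0, -0.1, 0, 0, 0.6, -1]
    - [-1, 0, -0.1, 0, 0, 0.6, -1]

```text
clock: 2.1
eef_pos: [528.2, 279.0, 281.5]
tool_rot: [-3.142, -0.0, 1.904]
wrist_force: [-0.7, 0.1, -0.1]
gripper_width: 0.995
grip_force: 0.0
```

```bash
python3 - <<'E'
from h import *
from station import ctrl
o=ctrl.get_obs(); print(o["clock"],o["eef_pos"],o["tool_rot"],np.round(o["qpos"],2),o["gripper_width"])
goal(o,[530,-20,300],1.16)
E
```

```text
2.1 [528.24275551 279.03777747 281.47054742] [-3.14151609e+00 -7.44577342e-06  1.90385260e+00] [-0.83  0.32  0.38  1.38 -0.12  1.47 -0.12] 0.995438253419459
shift/25: [-11.33  -3.84  -0.74] turn/.08: [-0.   0.   9.3]
```

Emit:
play_rows:
  increments:
    - [-1, 0, -0.1, 0, 0, 0.9, -1]
    - [-1, 0, -0.1, 0, 0, 0.9, -1]
    - [-1, 0, -0.1, 0, 0, 0.9, -1]
    - [-1, 0, -0.1, 0, 0, 0.9, -1]
    - [-1, 0, -0.1, 0, 0, 0.9, -1]
    - [-1, 0, -0.1, 0, 0, 0.9, -1]
    - [-1, 0, -0.1, 0, 0, 0.9, -1]
    - [-1, 0, -0.1, 0, 0, 0.9, -1]
    - [-1, 0, -0.1, 0, 0, 0.9, -1]
    - [-1, 0, 0, 0, 0, 0.9, -1]

```text
clock: 3.1
eef_pos: [530.3, 34.3, 304.2]
tool_rot: [3.141, -0.0, 1.182]
wrist_force: [0.9, 0.4, -0.0]
gripper_width: 1.002
grip_force: 0.0
```

```bash
python3 - <<'E'
from h import *
from station import ctrl,optics
c,o=wristcap(ctrl,optics); np.savez('pics/w1.npz',**c)
cv2.imwrite('pics/w1.png',c["frame"][:,:,::-1])
print(o["clock"],o["eef_pos"],o["tool_rot"],np.round(o["qpos"],2))
p=[606.5,15.7,-.109]
print(np.round(proj(c,bpt(p,[knob(0),[-65,80,44],[54,-75,8],[54,105,8]])),1))
print(np.round(proj(c,[[563,18.6,103]]),1))
goal(o,[475,-71.5,120],1.16)
E
```

```text
3.1 [530.28408667  34.26320634 304.22667646] [ 3.14130322e+00 -4.75418703e-04  1.18156388e+00] [-0.64  0.16  0.6   1.52 -0.09  1.49 -0.43]
[[310.4 253.4]
 [313.  113.3]
 [411.1 187.9]
 [388.5  71.3]]
[[347.1 175.2]]
shift/25: [-4.76 -0.44  7.37] turn/.08: [ 0.   -0.01  0.27]
```

View pics/w1.png

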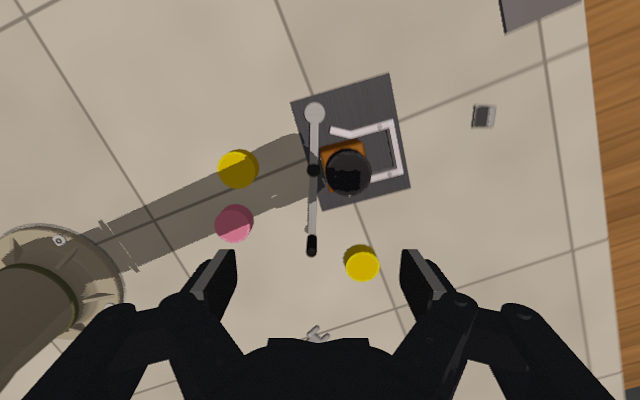

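The wrist view shows the knob's top end at (311,251), the pivot at (315,113), the plate corners at (389,73) and (410,187), and the cap at (348,172). All lie within about 2 px of the predictions, so knob and heights agree across two views.

Emit:
play_rows:
  increments:
    - [-0.5, 0, 0.7, 0, 0, 0.05, -1]
    - [-0.5, 0, 0.7, 0, 0, 0.05, -1]
    - [-0.5, 0, 0.7, 0, 0, 0.05, -1]
    - [-0.5, 0, 0.7, 0, 0, 0.05, -1]
    - [-0.5, 0, 0.7, 0, 0, 0.05, -1]
    - [-0.5, 0, 0.7, 0, 0, 0, -1]
    - [-0.5, 0, 0.7, 0, 0, 0, -1]
    - [-0.5, 0, 0.7, 0, 0, 0, -1]
    - [-0.5, -0.2, 0.7, 0, 0, 0, -1]
    - [-0.3, -0.2, 0.7, 0, 0, 0, -1]

```text
clock: 4.15
eef_pos: [474.3, -72.0, 128.3]
tool_rot: [3.141, -0.0, 1.164]
wrist_force: [-0.2, -0.7, -0.4]
gripper_width: 1.001
grip_force: 0.0
```

```bash
python3 - <<'E'
from h import *
from station import ctrl,optics
c,o=wristcap(ctrl,optics); np.savez('pics/w2.npz',**c)
cv2.imwrite('pics/w2.png',c["frame"][:,:,::-1])
print(o["clock"],o["eef_pos"],o["tool_rot"],np.round(o["qpos"],2))
p=[606.5,15.7,-.109]
print(np.round(proj(c,bpt(p,[knob(0)])),1))
goal(o,[475,-71.5,54],1.16)
E
```

```text
4.15 [474.27496825 -72.00112438 128.32439827] [ 3.14144277e+00 -2.10945311e-04  1.16422984e+00] [-0.51  0.17  0.66  1.92 -0.12  1.09 -0.21]
[[319.1 225.2]]
shift/25: [0.03 0.02 2.97] turn/.08: [ 0.   -0.    0.05]
```

View pics/w2.png

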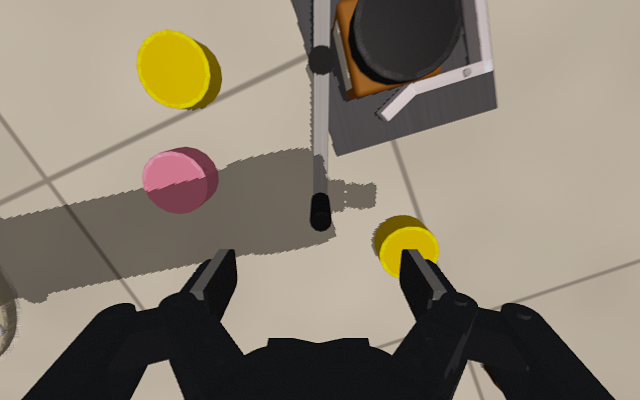

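Knob top is at (320,221), within 2 mm of the prediction and centred between the fingers. The yellow decoy at (408,250) stays below fingertip height.

Emit:
play_rows:
  increments:
    - [0, 0, 0.7, 0, 0, 0, -1]
    - [0.05, 0, 0.7, 0, 0, 0, -1]
    - [0, 0, 0.7, 0, 0, 0, -1]
    - [0, 0, 0.7, 0, 0, 0, -1]
    - [0, 0, 0.2, 0, 0, 0, 1]
    - [0, 0, 0, 0, 0, 0, 1]
    - [0, 0, 0, 0, 0, 0, 1]
    - [0, 0, 0, 0, 0, 0, 1]
    - [0, 0, 0, 0, 0, 0, 1]
    - [0, 0, 0, 0, 0, 0, 1]
  force: 40

```text
clock: 5.2
eef_pos: [477.0, -69.7, 54.8]
tool_rot: [3.139, -0.001, 1.168]
wrist_force: [3.2, -1.7, 2.6]
gripper_width: 0.174
grip_force: 39.3
```

Emit:
play_rows:
  increments:
    - [0, 0.23, 0, 0, 0, -0.37, 1]
    - [0, 0.23, 0, 0, 0, -0.38, 1]
    - [0, 0.23, 0, 0, 0, -0.37, 1]
    - [0, 0.23, 0, 0, 0, -0.38, 1]
    - [0, 0.23, 0, 0, 0, -0.37, 1]
    - [0, 0.23, 0, 0, 0, -0.38, 1]
    - [0, 0.23, 0, 0, 0, -0.37, 1]
    - [0, 0.23, 0, 0, 0, -0.38, 1]
    - [0, 0.23, 0, 0, 0, -0.37, 1]
    - [0, 0.23, 0, 0, 0, -0.38, 1]

```text
clock: 6.2
eef_pos: [531.0, -84.4, 54.7]
tool_rot: [-3.141, -0.001, 1.469]
wrist_force: [-3.7, 0.1, 9.5]
gripper_width: 0.176
grip_force: 40.1
```

Emit:
play_rows:
  increments:
    - [0, 0.23, 0, 0, 0, -0.37, 1]
    - [0, 0.23, 0, 0, 0, -0.38, 1]
    - [0, 0.23, 0, 0, 0, -0.37, 1]
    - [0, 0.23, 0, 0, 0, -0.38, 1]
    - [0, 0.23, 0, 0, 0, -0.37, 1]
    - [0, 0.23, 0, 0, 0, -0.38, 1]
    - [0, 0.23, 0, 0, 0, -0.37, 1]
    - [0, 0.2, 0, 0, 0, -0.38, 1]
    - [0, 0.2, 0, 0, 0, -0.3, 1]
    - [0, 0, 0, 0, 0, 0, 1]

```text
clock: 7.2
eef_pos: [580.5, -83.7, 54.7]
tool_rot: [-3.14, -0.001, 1.732]
wrist_force: [-6.8, 0.6, 11.6]
gripper_width: 0.173
grip_force: 40.5
```

```bash
python3 - <<'E'
from h import *
from station import ctrl,optics
o=ctrl.get_obs()
print(o["clock"],o["eef_pos"],o["tool_rot"],np.round(o["qpos"],2),o["wrist_force"],o["ft_torque"])
p=[606.5,15.7,-.109]
for q in(.5,.55,.6):print(bpt(p,[knob(q)]))
goal(o,bpt(p,[knob(.6)])[0]*[1,1,0]+[0,0,54],1.16+.6)
c=optics.capture("side");np.savez('pics/s2.npz',**c);cv2.imwrite('pics/s2.png',cv2.resize(c["frame"][150:270,240:400,::-1],None,fx=4,fy=4,interpolation=cv2.INTER_CUBIC))
E
```

```text
7.2 [580.51913927 -83.71695933  54.66048497] [-3.14041821e+00 -8.88791618e-04  1.73246930e+00] [-0.29  0.48  0.49  1.71 -0.26  1.01  0.45] [-6.7836625   0.56146962 11.56409961] [ 0.27104662  1.25814514 -0.03449374]
[[567.85464035 -86.91763854  89.        ]]
[[577.28981308 -85.81822283  89.        ]]
[[586.65824643 -84.24861901  89.        ]]
shift/25: [-0.06  0.24  0.03] turn/.08: [-0.01 -0.01 -0.34]
```

View pics/s2.png

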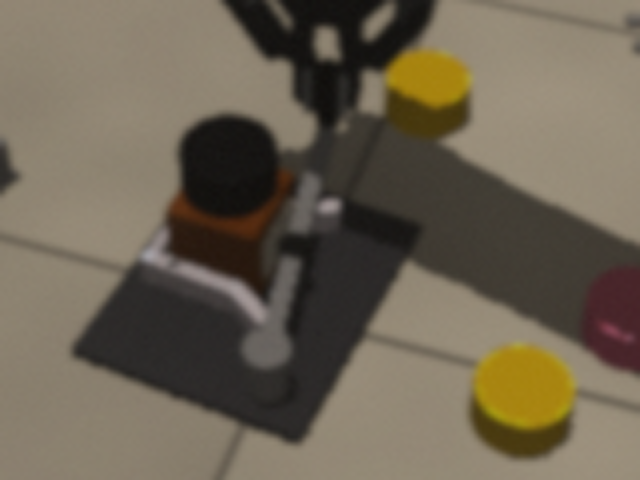

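The jar (crop (225,190)) is between the jaws with the roller against it. It still needs a few mm to reach the stop.

Emit:
play_rows:
  increments:
    - [0, 0.08, 0, 0, 0, -0.13, 1]
    - [0, 0.08, 0, 0, 0, -0.13, 1]
    - [0, 0.08, 0, 0, 0, -0.13, 1]
    - [0, 0.08, 0, 0, 0, -0.1, 1]
    - [0, 0.05, 0, 0, 0, 0, 1]
    - [0, 0.05, 0, 0, 0, 0, 1]
    - [0, 0.05, 0, 0, 0, 0, 1]
    - [0, 0, 0, 0, 0, 0, 1]
    - [0, 0, 0, 0, 0, 0, 1]
    - [0, 0, 0, 0, 0, 0, 1]

```text
clock: 8.25
eef_pos: [587.4, -82.6, 54.5]
tool_rot: [-3.132, -0.003, 1.769]
wrist_force: [-27.6, -0.3, 26.7]
gripper_width: 0.175
grip_force: 43.0
```

Stop reached (about 27 N, no further travel). Next I bring the lever back with the knob still pinched, then release.

Emit:
play_rows:
  increments:
    - [0, -0.2, 0, 0, 0, 0, 1]
    - [0, -0.45, 0, 0, 0, 0.75, 1]
    - [0, -0.45, 0, 0, 0, 0.75, 1]
    - [0, -0.45, 0, 0, 0, 0.75, 1]
    - [0, -0.45, 0, 0, 0, 0.75, 1]
    - [0, -0.45, 0, 0, 0, 0.75, 1]
    - [0, -0.45, 0, 0, 0, 0.75, 1]
    - [0, -0.45, 0, 0, 0, 0.75, 1]
    - [0, -0.45, 0, 0, 0, 0.75, 1]
    - [0, -0.45, 0, 0, 0, 0.75, 1]

```text
clock: 9.25
eef_pos: [488.7, -74.5, 54.7]
tool_rot: [3.141, -0.005, 1.232]
wrist_force: [2.8, 14.2, 6.5]
gripper_width: 0.178
grip_force: 39.8
```

```bash
python3 - <<'E'
from h import *
from station import ctrl
o=ctrl.get_obs(); print(o["eef_pos"],o["tool_rot"],o["wrist_force"])
goal(o,[475.5,-70.5,54],1.162)
E
```

```text
[488.66371188 -74.48528657  54.68879539] [ 3.14111901 -0.00489488  1.23235816] [ 2.84431633 14.20741025  6.47322673]
shift/25: [-0.02 -0.55  0.03] turn/.08: [ 0.   -0.06  0.88]
```

Emit:
play_rows:
  increments:
    - [0, -0.28, 0, 0, 0, 0.44, 1]
    - [0, -0.25, 0, 0, 0, 0.44, 1]
    - [0, 0, 0, 0, 0, 0, -1]
    - [0, 0, 0, 0, 0, 0, -1]
    - [0, 0, 0, 0, 0, 0, -1]
    - [0, 0, 0, 0, 0, 0, -1]
    - [0, 0, -1, 0, 0, 0, -1]
    - [0, 0, -1, 0, 0, 0, -1]
    - [0, 0, -1, 0, 0, 0, -1]
    - [0, 0, -1, 0, 0, 0, -1]

```text
clock: 10.25
eef_pos: [474.9, -74.6, 154.6]
tool_rot: [-3.141, 0.001, 1.16]
wrist_force: [1.0, 0.7, -0.8]
gripper_width: 0.997
grip_force: 0.0
```

Emit:
play_rows:
  increments:
    - [0.3, 0.2, -1, 0, 0, 0, -1]
    - [0.3, 0.2, -1, 0, 0, 0, -1]
    - [0.3, 0.2, -1, 0, 0, 0, -1]
    - [0.3, 0.2, -0.5, 0, 0, 0, -1]
    - [0, 0.5, 0, 0, 0, 0, -1]
    - [0, 0.5, 0, 0, 0, 0, -1]
    - [0, 0.5, 0, 0, 0, 0, -1]
    - [0, 0.5, 0, 0, 0, 0, -1]
    - [0, 0, 0, 0, 0, 0, -1]
    - [0, 0, 0, 0, 0, 0, -1]

```text
clock: 11.25
eef_pos: [551.0, -74.9, 240.9]
tool_rot: [-3.141, 0.001, 1.16]
wrist_force: [0.7, 0.2, -0.0]
gripper_width: 0.999
grip_force: 0.0
```

```bash
python3 - <<'E'
from h import *
from station import ctrl,optics
c,o=wristcap(ctrl,optics); np.savez('pics/w3.npz',**c)
cv2.imwrite('pics/w3.png',c["frame"][:,:,::-1])
print(o["clock"],o["eef_pos"],o["tool_rot"],np.round(o["qpos"],2))
p=[606.5,15.7,-.109]
print(np.round(proj(c,bpt(p,[knob(0),[0,0,103],[54,-75,8],[54,105,8]])),1))
t=dict(optics.capture("top"));s=dict(optics.capture("side"))
np.savez('pics/t3.npz',**t);np.savez('pics/s3.npz',**s)
for n,k in(("top",t),("side",s),("wrist",c)):
    u,v=proj(k,[606.5,15.7,103])[0].astype(int); r=40 if n!="wrist" else 90
    P,col,U,V=cloud(k,max(u-r,0),min(u+r,640),max(v-r,0),min(v+r,400))
    m=(P[:,2]>98)&(P[:,2]<108)&(np.hypot(P[:,0]-606,P[:,1]-16)<60)
    if m.sum()>20: q=P[m]; print(n,m.sum(),np.round(np.median(q[:,2]),1),cv2.minEnclosingCircle(q[:,:2].astype(np.float32)),q.mean(0),(u,v))
E
```

```text
11.25 [551.00296166 -74.86208973 240.85636058] [-3.14071165e+00  1.03324457e-03  1.15963769e+00] [-0.48  0.26  0.69  1.57 -0.17  1.37 -0.19]
[[254.4 207.7]
 [334.4  76.5]
 [386.6 130.4]
 [350.  -28.2]]
top 354 101.0 ((610.3345947265625, 16.69127655029297), 28.81612205505371) [610.1351571   17.13086434 101.11163877] (np.int64(312), np.int64(183))
side 383 103.2 ((609.36083984375, 17.834749221801758), 30.134504318237305) [608.22176154  19.82903915 103.10520466] (np.int64(296), np.int64(186))
wrist 3341 102.4 ((610.7218017578125, 17.41945457458496), 28.795263290405273) [610.93835669  18.13961444 102.36407571] (np.int64(334), np.int64(76))
```

View pics/w3.png

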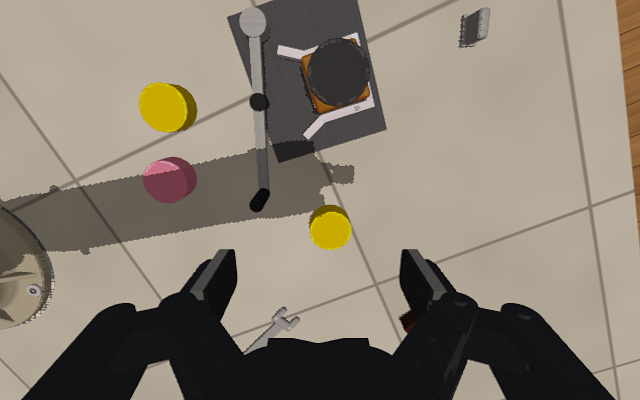

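Wrist view: the lever is back at rest (knob (259,198)) and the jar with its cap at (339,72) sits against the end wall between the jaws. Three views agree on the cap centre at about (610.3, 17.3, 102.5), and it is braced.

```bash
python3 - <<'E'
from h import *
from station import ctrl
goal(ctrl.get_obs(),[610.3,17.3,125],1.11)
E
```

```text
shift/25: [4.3  0.72 4.65] turn/.08: [-0.   -0.    0.63]
```

Emit:
play_rows:
  increments:
    - [0.6, 0.1, 0.1, 0, 0, 0.1, -1]
    - [0.6, 0.1, 0.1, 0, 0, 0.1, -1]
    - [0.6, 0.1, 0.2, 0, 0, 0.1, -1]
    - [0.6, 0.1, 0.4, 0, 0, 0.1, -1]
    - [0.6, 0.1, 0.6, 0, 0, 0.1, -1]
    - [0.6, 0.1, 0.6, 0, 0, 0.1, -1]
    - [0.6, 0.1, 0.6, 0, 0, 0, -1]
    - [0.1, 0, 0.6, 0, 0, 0, -1]
    - [0, 0, 0.6, 0, 0, 0, -1]
    - [0, 0, 0.5, 0, 0, 0, -1]

```text
clock: 12.4
eef_pos: [611.8, 14.8, 132.0]
tool_rot: [-3.141, 0.001, 1.112]
wrist_force: [0.8, 0.2, 0.8]
gripper_width: 1.002
grip_force: 0.0
```

```bash
python3 - <<'E'
from h import *
from station import ctrl
o=ctrl.get_obs(); print(o["clock"],o["eef_pos"],np.round(o["qpos"],2))
goal(o,[610.3,17.3,68],1.11)
E
```

```text
12.4 [611.82241456  14.81285723 131.96210361] [-0.53  0.47  0.62  1.57 -0.29  1.2  -0.32]
shift/25: [ 0.07 -0.1   2.56] turn/.08: [-0.01  0.02  0.02]
```

Emit:
play_rows:
  increments:
    - [0.1, -0.1, 0.3, 0, 0, 0, -1]
    - [0, 0, 0.5, 0, 0, 0, -1]
    - [0, 0, 0.5, 0, 0, 0, -1]
    - [0, 0, 0.5, 0, 0, 0, -1]
    - [0, 0, 0.4, 0, 0, 0, -1]
    - [0, 0, 0.2, 0, 0, 0, -1]
    - [0, 0, 0, 0, 0, 0, -1]
    - [0, 0, 0, 0, 0, 0, -1]
    - [0, 0, 0, 0, 0, 0, -1]
    - [0, 0, 0, 0, 0, 0, -1]

```text
clock: 13.4
eef_pos: [611.8, 19.1, 74.3]
tool_rot: [3.141, -0.001, 1.113]
wrist_force: [0.1, -0.5, 0.7]
gripper_width: 0.998
grip_force: 0.0
```

```bash
python3 - <<'E'
from h import *
from station import ctrl,optics
o=ctrl.get_obs(); print(o["clock"],o["eef_pos"],o["tool_rot"],o["wrist_force"])
goal(o,[610.3,17.3,68],1.11)
im=[]
for n,(u,v),r in(("side",(296,190),40),("top",(312,183),40)):
    k=optics.capture(n); im.append(cv2.resize(k["frame"][v-r:v+r,u-r:u+r,::-1],(400,400),interpolation=cv2.INTER_CUBIC))
cv2.imwrite('pics/g1.png',np.hstack(im))
E
```

```text
13.4 [611.76766895  19.07849493  74.34367831] [ 3.14082635e+00 -5.40942645e-04  1.11265182e+00] [ 0.08640335 -0.52206954  0.72510617]
shift/25: [-0.09 -0.02  0.25] turn/.08: [ 0.01 -0.01  0.03]
```

View pics/g1.png

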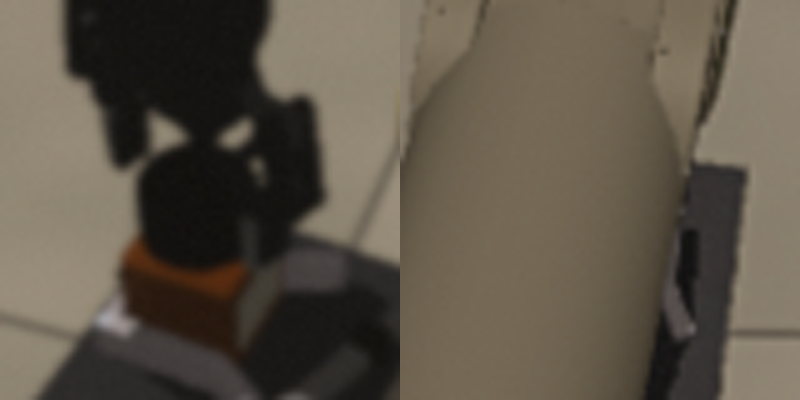

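In the side half the fingers straddle the cap (195,205) and clear the jar. The top half is blocked by the arm. Now I lower 6 mm and grip.

Emit:
play_rows:
  increments:
    - [-0.1, 0, 0.2, 0, 0, 0, -1]
    - [0, 0, 0, 0, 0, 0, -1]
    - [0, 0, 0, 0, 0, 0, 1]
    - [0, 0, 0, 0, 0, 0, 1]
    - [0, 0, 0, 0, 0, 0, 1]
    - [0, 0, 0, 0, 0, 0, 1]
    - [0, 0, 0, 0, 0, 0, 1]
    - [0, 0, 0, 0, 0, 0, 1]
    - [0, 0, 0, 0, 0, 0, 1]
    - [0, 0, 0, 0, 0, 0, 1]
  force: 90

```text
clock: 14.5
eef_pos: [610.8, 16.6, 69.2]
tool_rot: [3.141, -0.0, 1.112]
wrist_force: [2.2, -1.4, 4.6]
gripper_width: 0.652
grip_force: 95.5
```

Emit:
play_rows:
  increments:
    - [0, 0, -0.01, 0, 0, -0.4, 1]
    - [0, 0, -0.01, 0, 0, -0.6, 1]
    - [0, 0, -0.01, 0, 0, -0.6, 1]
    - [0, 0, -0.01, 0, 0, -0.6, 1]
    - [0, 0, -0.01, 0, 0, -0.6, 1]
    - [0, 0, -0.01, 0, 0, -0.6, 1]
    - [0, 0, -0.01, 0, 0, -0.6, 1]
    - [0, 0, -0.01, 0, 0, -0.6, 1]
    - [0, 0, -0.01, 0, 0, -0.6, 1]
    - [0, 0, -0.01, 0, 0, 0, 1]

```text
clock: 15.5
eef_pos: [610.0, 16.7, 71.0]
tool_rot: [-3.141, -0.0, 1.531]
wrist_force: [1.5, -1.4, 2.7]
gripper_width: 0.648
grip_force: 95.3
```

```bash
python3 - <<'E'
from station import ctrl
import numpy as np
o=ctrl.get_obs()
for k in("eef_pos","tool_rot","wrist_force","ft_torque","qpos"):print(k,np.round(o[k],3))
E
```

```text
eef_pos [609.954  16.735  71.04 ]
tool_rot [-3.141 -0.     1.531]
wrist_force [ 1.479 -1.421  2.679]
ft_torque [-0.197 -0.208  0.058]
qpos [-0.45   0.512  0.499  1.629 -0.271  1.07   0.085]
```

Emit:
play_rows:
  increments:
    - [0, 0, -0.01, 0, 0, -0.6, 1]
    - [0, 0, -0.01, 0, 0, -0.6, 1]
    - [0, 0, -0.01, 0, 0, -0.6, 1]
    - [0, 0, -0.01, 0, 0, -0.6, 1]
    - [0, 0, -0.01, 0, 0, -0.6, 1]
    - [0, 0, -0.01, 0, 0, -0.6, 1]
    - [0, 0, -0.01, 0, 0, -0.6, 1]
    - [0, 0, -0.01, 0, 0, -0.6, 1]
    - [0, 0, -0.01, 0, 0, -0.6, 1]
    - [0, 0, -0.01, 0, 0, -0.6, 1]

```text
clock: 16.5
eef_pos: [610.0, 16.6, 73.3]
tool_rot: [-3.141, 0.0, 2.01]
wrist_force: [2.0, -1.6, 0.4]
gripper_width: 0.647
grip_force: 95.3
```

```bash
python3 - <<'E'
from station import ctrl,optics
import numpy as np,cv2
o=ctrl.get_obs()
for k in("eef_pos","tool_rot","wrist_force","ft_torque"):print(k,np.round(o[k],3))
k=optics.capture("side"); cv2.imwrite('pics/g2.png',cv2.resize(k["frame"][150:230,256:336,::-1],(560,560),interpolation=cv2.INTER_CUBIC))
E
```

```text
eef_pos [610.031  16.565  73.322]
tool_rot [-3.141  0.     2.01 ]
wrist_force [ 1.987 -1.562  0.365]
ft_torque [-0.367 -0.552 -0.036]
```

View pics/g2.png

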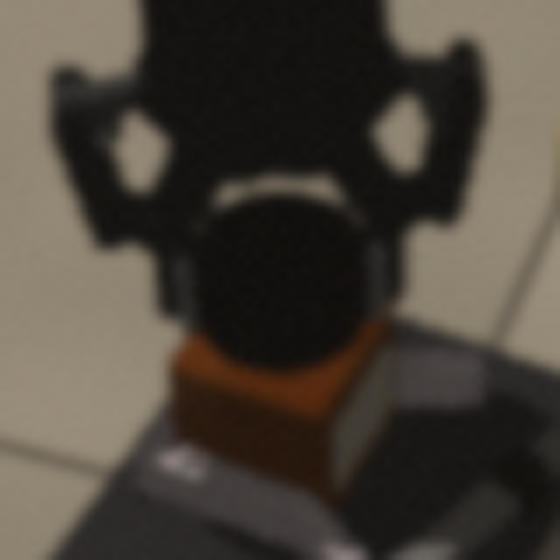

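The side crop shows the jar still square in the jaws (corner (325,495)), and the cap has risen. I turn a bit more to the middle of the free range, then lift gently.

Emit:
play_rows:
  increments:
    - [0, 0, 0, 0, 0, -0.6, 1]
    - [0, 0, 0, 0, 0, -0.6, 1]
    - [0, 0, 0, 0, 0, -0.6, 1]
    - [0, 0, 0, 0, 0, -0.6, 1]
    - [0, 0, 0, 0, 0, -0.6, 1]
    - [0, 0, 0, 0, 0, 0, 1]
    - [0, 0, -0.05, 0, 0, 0, 1]
    - [0, 0, -0.05, 0, 0, 0, 1]
    - [0, 0, -0.05, 0, 0, 0, 1]
    - [0, 0, 0, 0, 0, 0, 1]

```text
clock: 17.55
eef_pos: [610.1, 17.1, 77.5]
tool_rot: [-3.141, -0.0, 2.248]
wrist_force: [0.7, -1.2, -0.9]
gripper_width: 0.65
grip_force: 95.2
```

Emit:
play_rows:
  increments:
    - [0, 0, -0.1, 0, 0, 0, 1]
    - [0, 0, -0.1, 0, 0, 0, 1]
    - [0, 0, -0.1, 0, 0, 0, 1]
    - [0, 0, -0.1, 0, 0, 0, 1]
    - [0, 0, -0.15, 0, 0, 0, 1]
    - [0, 0, -0.2, 0, 0, 0, 1]
    - [0, 0, -0.2, 0, 0, 0, 1]
    - [0, 0, -0.2, 0, 0, 0, 1]
    - [0, 0, -0.2, 0, 0, 0, 1]
    - [0, 0, -0.2, 0, 0, 0, 1]

```text
clock: 18.55
eef_pos: [610.3, 16.8, 116.8]
tool_rot: [3.142, 0.0, 2.249]
wrist_force: [1.1, 0.8, -1.4]
gripper_width: 0.65
grip_force: 95.2
```

Emit:
play_rows:
  increments:
    - [0, 0, -0.15, 0, 0, 0, 1]
    - [0, 0, -0.05, 0, 0, 0, 1]
    - [0, 0, 0, 0, 0, 0, 1]
    - [0, 0, 0, 0, 0, 0, 1]
    - [0, 0, 0, 0, 0, 0, 1]
    - [0, 0, 0, 0, 0, 0, 1]
    - [0, 0, 0, 0, 0, 0, 1]
    - [0, 0, 0, 0, 0, 0, 1]
    - [0, 0, 0, 0, 0, 0, 1]
    - [0, 0, 0, 0, 0, 0, 1]

```text
clock: 19.55
eef_pos: [610.3, 16.8, 121.2]
tool_rot: [-3.141, -0.0, 2.249]
wrist_force: [-0.3, -0.3, -0.1]
gripper_width: 0.652
grip_force: 95.2
```

```bash
python3 - <<'E'
from station import ctrl,optics
from h import *
o=ctrl.get_obs()
for k in("clock","eef_pos","tool_rot","wrist_force","ft_torque"):print(k,np.round(o[k],3))
k=dict(optics.capture("side")); np.savez('pics/s9.npz',**k); cv2.imwrite('pics/g3.png',cv2.resize(k["frame"][150:230,256:336,::-1],(560,560),interpolation=cv2.INTER_CUBIC))
s=proj(k,[[610.2,17.2,104],[610.2,17.2,124],[610.2,17.2,154]]); print((s-[256,150])*7)
E
```

```text
clock 19.55
eef_pos [610.261  16.844 121.245]
tool_rot [-3.141 -0.     2.249]
wrist_force [-0.279 -0.322 -0.072]
ft_torque [-0.016  0.006  0.003]
[[271.38800575 251.55562793]
 [268.75683661 207.73607461]
 [264.64438805 139.2472587 ]]
```

View pics/g3.png

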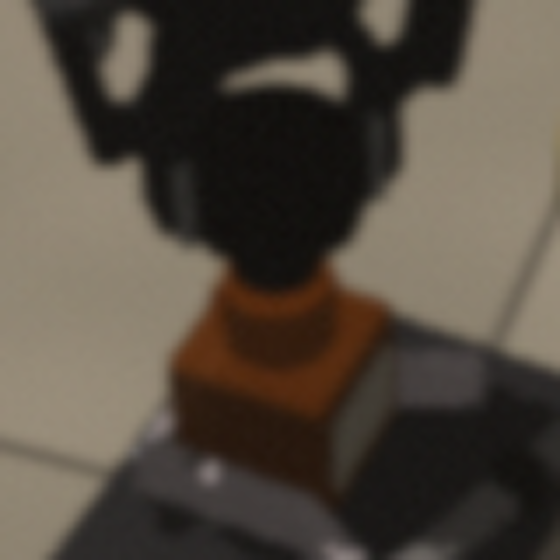

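The cap is held level above the exposed neck (neck (277,310), cap (280,180)), and the jar is still seated in the jaws.

```bash
python3 -c "
from station import ctrl
print(ctrl.close_job())"
```

```text
the job is handed in; nothing more can be done
None
```

The job was handed in at about 19.6 s: the lever pushed the jar home and came back to rest (I walked it back with the knob pinched), and the cap was unscrewed 1.14 rad and is held level about 21 mm above the mouth with the jar still in the jaws. My camera estimate put the jar about 4 mm past the nominal home point, within the 6 mm tolerance.

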